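# Free the seized wing nut of the round leaf press

### The arm

A 6-joint arm with a two-finger parallel gripper is mounted at the origin on a cart in front of the work surface, level with it; the furniture and walls round the work are solid. World frame = base frame: x ahead of the robot, y to its left, z up, the work surface at z = 0. Lengths are in mm, angles in degrees, forces in N, time in s.
With the tool pointing down it reaches from about 325 to 750 mm from the base axis. Payload 7.6 kg.
Tool frame: the origin (TCP) lies on the centre line of the jaws, within the pads' length; the fingertips stand 25 mm ahead of it and the grasp point (between the pads) lies 6 mm ahead of it (env.tip_extent is the distance from the TCP to the fingertips, in mm); z points along the fingers, y is the direction in which the jaws open and shut (so a half turn about z gives the same grasp; the last joint's range is limited). The gripper opens to 85 mm and grips with 20 to 120 N. Pads are 22 mm wide; open, the fingers measure 114 mm over their backs; the gripper's body (76 mm by 85 mm) begins 54 mm behind the grasp point. The pads swing forward as they close: fully open they stand 13 mm farther back than shut.
Start: joints at [-70.147, 2.991, 80.254, -0, 96.75, -4.028], TCP at [212.564, -480.062, 256.323] pointing down, gripper open.
Joint ranges: [-166.34, 166.34], [-52.06, 124.39], [6.96, 135.62], [-60.46, 240.46], [14.63, 156.25], [-167.68, 167.68]. Speed limits (degrees/s): [147.25, 147.25, 172.46, 180, 180, 180].

### API

Orientations are given as [roll, pitch, yaw] about the fixed x, y, z axes, in that order (R = Rz(yaw) Ry(pitch) Rx(roll)).
In Python, from workcell import env, move_gripper, snapshot, camera_model, workorder, boxes_of, regions_of, pinpoint gives the robot as it stands. Calls block until the motion is done:
- env.movep(position, orientation): joint-space move of the TCP to a pose.
- env.movel(position, ori=None, speed=150, force_limit=None): straight line of the TCP; ori=None keeps the orientation; speed is the mean speed in mm/s. With force_limit (N) it stops when the force on the tool has changed by that much, and returns True; else False.
- env.move_j(angles): joint-space move.
- move_gripper(opening): finger opening in mm; the grip force is fixed at half the most; returns when the fingers have stopped.
- env.sleep(seconds).
- env.inverse_kinematics(position, orientation): joint angles nearest the present ones, or None.
- env.sense(): the state.
- snapshot(name): name is "scene" or "top" or "wrist"; returns (picture, depth): 400x640x3 uint8, blue, green, red; 400x640 float32, mm along the optical axis (not along the pixel's ray), 0 where there is no reading.
- camera_model(name): a dict with "vertical_fov" (degrees; the focal length in pixels is half the picture's height over the tangent of half this angle, whatever the lens; pixels are square), "cx", "cy" (the principal point, pixels), "origin" and "attitude" of the camera in the world. Camera axes: x right, y down, z forward; pixel columns grow to the right and rows downward; lengths in mm; the calibration is good to about 2 mm. A picture is of the moment at which its call begins: read the wrist's pose just before it. camera_model takes no time and is no camera call; for the wrist camera it gives the pose at the moment of the call.
A pose or a line that the arm cannot do raises env.IKError and nothing moves.
- workorder.close_job(): hands the job in, once; it reports no verdict.
Trained networks look in the newest picture that a camera, given by its name, has taken for a name from the list of things; names that differ only in an ending like _2 or _b are one class to them, and where a whole thing is asked for, a point or a joint stands for the part that bears it (a point fixed in the world has none). Each returns a list of dicts, best first, with "p" (0 to 1); they miss things now and then, are a little off and sometimes report something else, mostly with a low value. They report only what shows in the picture. A call takes as long as a camera call.
- boxes_of(camera, target): "at" ([column, row] in pixels, amid what is visible of it).
- regions_of(camera, target): "region" (400x640 bool, what is visible of it) and "at" ([column, row] in pixels, amid what is visible of it).
- pinpoint(camera, target): "at" ([column, row] in pixels: a listed point, or the origin of a listed thing).
The state is a dict: "time_s": time; "joint_positions": joint angles; "qd": joint speeds; "effort": joint torques, N m; "tool_pos": TCP position; "tcp_rot": TCP orientation; "contact_force": force on the tool from outside, world axes, zero at the start; "torque": the same for the moment, N m; "width": finger opening in mm.
Only numpy, scipy, OpenCV 4.12 (cv2) and the standard library are available. Lean on these libraries where they do the work, as an engineer would, in place of code of your own. Each camera call takes 0.05 s, during which the arm holds its last target.

### The job

The wing nut of the round leaf press has seized. Grip its wings and rock it back and forth in small arcs, up to where it jams each way, until it breaks free, then turn it anticlockwise (seen from above) to about 60 degrees from where it stood and let go. Do not turn the nut of the square press.

Things in the scene. Friction and masses are not known exactly. Their poses are not given: they have to be found in the camera images.
- round_press_wings (a point): Middle of the dark steel wing nut of the round leaf press (round boards 158 mm across, paper between, yoke bar on top; fixed, left or right of the balance), on its vertical turning axis, 109 mm above the table; turns with the nut, z up. Wings: upright plate 9 mm thick along y, 50 mm long along x, 11 mm up and down from here; below, 30 mm long down to -24 mm. Yoke bar top at -35 mm.
- round_press_nut (a joint): Nut angle, rad, growing anticlockwise from above; starts within 0.08 of 0. Seized, it jams at 0.31 to 0.34 either way. Swings to the jam (0.25 is enough) anticlockwise, clockwise, anticlockwise, clockwise each loosen it; the third anticlockwise one goes on, free, to a stop at 1.25. Extra swings do no harm; force does not help. Takes under 0.2 N m; stays where it is left.
- square_press_nut (a joint): Angle, rad, growing anticlockwise, of the same kind of wing nut on the square press (rectangular boards 172 x 142 mm, same heights, yoke and wings), which stands on the other side of the balance. It starts at 0, turns easily either way and must stay as it is.
- analytical_balance: The glass-walled laboratory balance, fixed in the middle of the table between the two presses, not to be bumped: 344 mm tall, 208 mm wide along y, 372 mm deep along x. Its origin is the middle of its underside on the table; x points away from the robot, z up. Pass over it or in front of it.

How it is judged:
By the outcome, as a careful person would: the job done as asked, in the order asked, and still so for the second after the job is handed in, with the robot touching nothing.
It also fails if it takes over 40 s, if anything falls off the work surface, if the arm or the gripper's body presses on something with over 40 N, if the wrist force passes 120 N, or if a joint passes its speed limit or range.

## Working session

There is one attempt and no reset: what is moved stays moved. The work goes in short steps, each a Python script; the robot and the scene stay as the last script left them, time stands still between calls to the robot, and variables do not carry over. Pictures are saved under pics/ and viewed, and the job is handed in when it is done.

```bash
ls; mkdir -p pics
cat > h.py <<'E'
import numpy as np, cv2
from workcell import env, move_gripper, snapshot, camera_model, workorder, boxes_of, regions_of, pinpoint
from scipy.spatial.transform import Rotation as R
def cam(name):
    return camera_model(name)
def f_of(c): return 200/np.tan(np.radians(c["vertical_fov"])/2)
def rot(c):
    a=np.array(c["attitude"],float)
    return a if a.shape==(3,3) else R.from_euler('xyz',a,degrees=True).as_matrix()
def ray(c,px):
    d=np.array([(px[0]-c["cx"])/f_of(c),(px[1]-c["cy"])/f_of(c),1.0])
    return np.array(c["origin"],float), rot(c)@d
def atz(c,px,z):
    o,d=ray(c,px); return o+d*(z-o[2])/d[2]
def dep(c,px,depth):
    o,d=ray(c,px); return o+d*depth[int(round(px[1])),int(round(px[0]))]
def tri(a,b):
    (o1,d1),(o2,d2)=a,b
    A=np.stack([d1,-d2],1); t=np.linalg.lstsq(A,o2-o1,rcond=None)[0]
    p,q=o1+d1*t[0],o2+d2*t[1]; return (p+q)/2,np.linalg.norm(p-q)
E
python3 - <<'E'
from h import *
s=env.sense(); print(s)
for n in ("scene","top"):
    c=cam(n); print(n,c)
    p,d=snapshot(n); cv2.imwrite(f"pics/{n}0.png",p)
    for t in ("round_press_wings","round_press_nut","square_press_nut","analytical_balance"):
        for fn in (pinpoint,boxes_of):
            try: 
                for r in fn(n,t)[:3]: print(fn.__name__,t,r, dep(c,r["at"],d).round(1))
            except Exception as e: print(t,e)
E
```

```text
pics
{'time_s': 0.0, 'joint_positions': array([-7.01478597e+01,  3.02756667e+00,  8.03150277e+01,  8.47921296e-04,
        9.67514126e+01, -4.02791030e+00]), 'qd': array([ 0.00814078,  0.00624487, -0.02022019, -0.00856836,  0.06494407,
       -0.01048485]), 'effort': array([ 3.77777178e-04, -3.81664610e+01, -3.60190344e+01, -7.64137826e-05,
        6.02288113e-03,  8.27633045e-06]), 'tool_pos': array([ 212.4612757 , -479.78291803,  255.45153933]), 'tcp_rot': array([-1.79906284e+02, -7.44339354e-03,  2.38801436e+01]), 'contact_force': array([-0.21540179, -0.22626162, -0.19248158]), 'torque': array([-0.01182869, -0.00237752, -0.02105745]), 'width': 85.20109227443547}
scene {'vertical_fov': 48.98842461705121, 'cx': 324.6919455390542, 'cy': 202.28133190919183, 'origin': array([1033.54397505, -605.43342026, 1379.69134712]), 'attitude': array([-148.95167893,    0.6194802 ,   35.45837479])}
call round_press_wings {'at': [375.5, 125.3], 'p': 0.4} [515.  444.1  47.9]
round_press_nut it knows: analytical_balance, round_press_wings
square_press_nut it knows: analytical_balance, round_press_wings
call square_press_nut {'at': [221.3, 268.3], 'p': 0.65} [ 454.5 -369.9  108.8]
top {'vertical_fov': 42.980212549513205, 'cx': 323.3944802129314, 'cy': 197.90311016270948, 'origin': array([-404.59114403,  403.66318565, 1409.41836011]), 'attitude': array([-141.89340556,    0.42440649, -112.40373821])}
call round_press_wings {'at': [219.9, 234.3], 'p': 0.44} [537.7 372.7 103.2]
call round_press_wings {'at': [220.4, 238.1], 'p': 0.58} [523.1 375.  103.6]
round_press_nut it knows: analytical_balance, round_press_wings
call round_press_nut {'at': [219.1, 240.7], 'p': 0.53} [505.5 381.5 117.5]
square_press_nut it knows: analytical_balance, round_press_wings
call square_press_nut {'at': [442.7, 185.6], 'p': 0.61} [ 449.2 -370.8   90.6]
```

View pics/scene0.png

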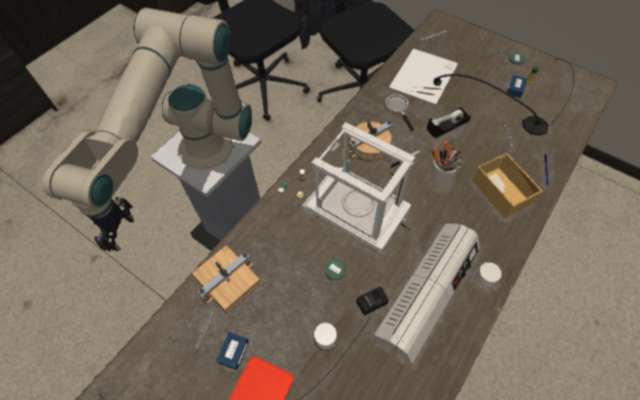

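View pics/top0.png

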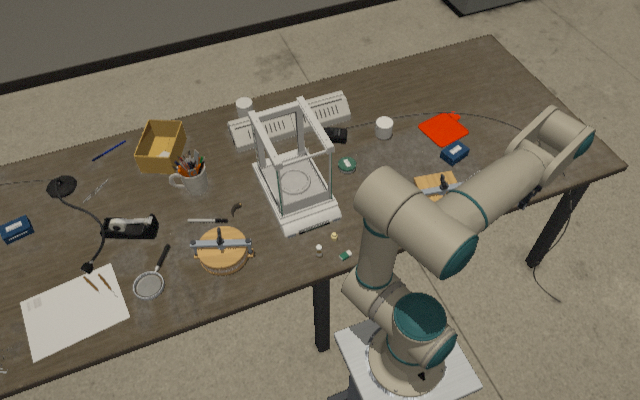

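The round press is on the left (nut at about (220,238) in top and (376,128) in scene). The square press is on the right ((222,268) in scene). Next I triangulate and locate the front of the balance.

Run:
```python
from h import *
a=ray(cam("top"),(220,238)); b=ray(cam("scene"),(375.5,128))
print(tri(a,b))
for px in [(295,232),(340,215),(252,183)]: print(atz(cam("top"),px,5))
for px in [(344,128),(413,158),(383,188),(315,160)]: print(atz(cam("scene"),px,344))
p=cv2.imread("pics/top0.png");q=cv2.imread("pics/scene0.png")
x=cv2.resize(p[200:290,160:280],None,fx=6,fy=6,interpolation=2)
y=cv2.resize(q[100:175,320:420],None,fx=6,fy=6,interpolation=2)
cv2.imwrite("pics/zt.png",x);cv2.imwrite("pics/zs.png",y)
```

```text
(array([537.02563318, 383.48739376,  96.88198558]), np.float64(20.479043249352678))
[520.59116748 136.08265732   5.        ]
[527.01963967 -30.60709119   5.        ]
[780.16543847 204.61210318   5.        ]
[556.99003322 146.39749908 344.        ]
[786.35070531 167.5104582  344.        ]
[769.39734261  28.02904823 344.        ]
[555.78493267  -2.77444659 344.        ]
```

View pics/zt.png

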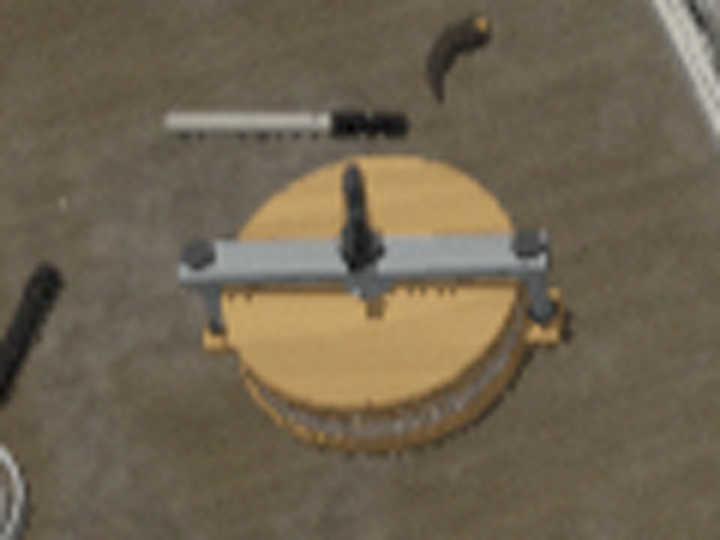

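View pics/zs.png

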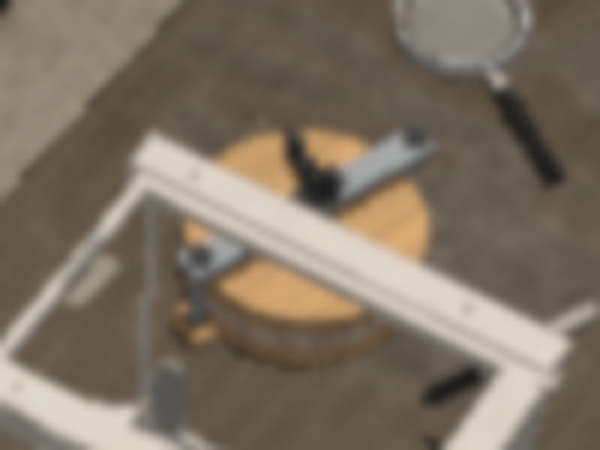

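The wing runs roughly along x, across the yoke bar. The coarse position is about (525,378). I'll check reach and joint-6 range, then move over the top with the arm retracted and use the wrist camera.

Run:
```python
from h import *
c=cam("wrist");print(c); s=env.sense(); print(np.array(c["origin"])-s["tool_pos"])
for y in (-25,0,40,75,180,155,-140):
    print(y,[None if q is None else np.round(q,1) for q in [env.inverse_kinematics([525,378,103],[180,0,y])]])
for p in ([212,-300,450],[390,30,450],[300,220,450],[525,378,330],[460,378,330]):
    q=env.inverse_kinematics(p,[180,0,0]);print(p,None if q is None else np.round(q,1))
```

```text
{'vertical_fov': 60.7307877779145, 'cx': 319.4794110166266, 'cy': 198.1182113718498, 'origin': array([ 278.5602732 , -449.45890703,  373.57791748]), 'attitude': array([ 1.63329651e+02,  7.61676844e-05, -6.60803526e+01])}
[ 65.99422683  30.59053767 117.23362861]
-25 [array([ 32.5,  27.8,  68.6,  -0. ,  83.7, 147.5])]
0 [array([ 32.5,  27.8,  68.6,  -0. ,  83.7, 122.5])]
40 [array([32.5, 27.8, 68.6, -0. , 83.7, 82.5])]
75 [array([32.5, 27.8, 68.6, -0. , 83.7, 47.5])]
180 [array([ 32.5,  27.8,  68.6,   0. ,  83.7, -57.5])]
155 [array([ 32.5,  27.8,  68.6,   0. ,  83.7, -32.5])]
-140 [array([ 32.5,  27.8,  68.6,   0. ,  83.7, -97.5])]
[212, -300, 450] [-60.5 -18.9  77.9  -0.  121.1  29.5]
[390, 30, 450] [ -1.  -15.2  75.   -0.  120.3  89. ]
[300, 220, 450] [ 30.6 -18.2  77.3  -0.  120.9 120.6]
[525, 378, 330] [ 32.5  23.6  48.   -0.  108.4 122.5]
[460, 378, 330] [ 35.9  14.5  59.3  -0.  106.3 125.9]
```

Run:
```python
from h import *
env.move_j([-60,-19,78,0,121,-30]); print(env.sense()["time_s"])
env.move_j([35,-19,78,0,121,-55]); print(env.sense()["time_s"])
env.movep([525,378,270],[180,0,180]); print(env.sense()["time_s"])
c=cam("wrist"); p,d=snapshot("wrist"); cv2.imwrite("pics/w1.png",p); np.save("d1.npy",d)
import pickle; pickle.dump(c,open("c1.pkl","wb"))
for fn in (pinpoint,boxes_of):
    for r in fn("wrist","round_press_wings")[:3]: print(r, dep(c,r["at"],d), atz(c,r["at"],109))
env.movep([500,350,300],[180,0,180])
c=cam("wrist"); p,d=snapshot("wrist"); cv2.imwrite("pics/w2.png",p); np.save("d2.npy",d)
pickle.dump(c,open("c2.pkl","wb"))
for fn in (pinpoint,boxes_of):
    for r in fn("wrist","round_press_wings")[:3]: print(r, dep(c,r["at"],d), atz(c,r["at"],109))
print(env.sense()["time_s"],env.sense()["contact_force"])
```

```text
1.7333
3.6917
4.9583
{'at': [325.0, 189.7], 'p': 0.67} [527.65792085 383.87746119 109.65957216] [527.83842445 383.88938283 109.        ]
{'at': [325.3, 189.0], 'p': 0.75} [526.79329791 384.11103082 110.58006241] [527.22223119 384.14101075 109.        ]
{'at': [357.4, 209.2], 'p': 0.67} [530.65683322 387.71705368 110.22947596] [531.07324051 387.86455933 109.        ]
{'at': [351.3, 201.6], 'p': 0.63} [525.28431267 382.38640975 103.04305502] [523.41353405 381.78815285 109.        ]
5.5667 [ 0.03856994 -0.03922405 -0.21529155]
```

View pics/w1.png

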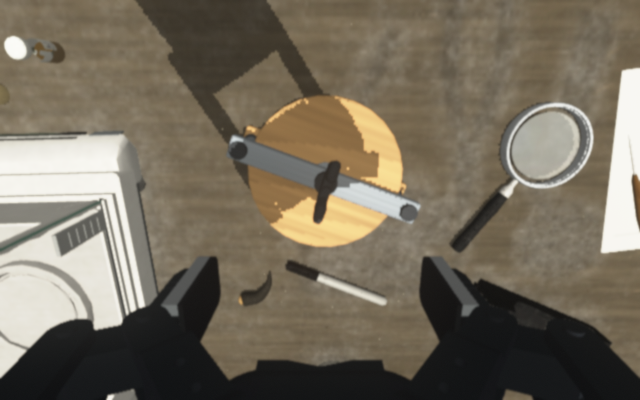

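View pics/w2.png

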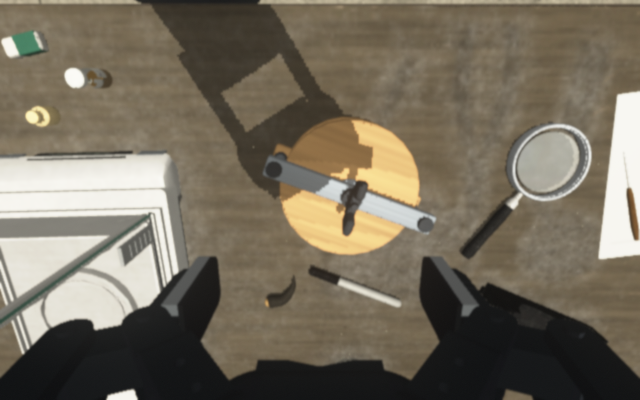

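Both views show the nut clearly, at (326,190) and (354,205). The yoke and wing are rotated relative to the axes, so I'll fit the wing top and the yoke from depth.

Run:
```python
from h import *
import pickle
for i in (1,2):
    c=pickle.load(open(f"c{i}.pkl","rb"));d=np.load(f"d{i}.npy")
    v,u=np.mgrid[0:400,0:640]; f=f_of(c)
    P=np.stack([(u-c["cx"])/f*d,(v-c["cy"])/f*d,d],-1)@rot(c).T+np.array(c["origin"])
    near=(np.hypot(P[...,0]-526,P[...,1]-384)<40)&(d>0)
    def fit(m,n):
        X=P[m][:,:2]; mu=X.mean(0); r=cv2.minAreaRect(X.astype(np.float32)); w,V=np.linalg.eigh(np.cov((X-mu).T)); a=np.degrees(np.arctan2(V[1,1],V[0,1]))
        print(i,n,m.sum(),mu.round(1),"ang",round(a,1),"rect",np.round(r[0],1),np.round(r[1],1),round(r[2],1),"z",np.percentile(P[m][:,2],[5,50,95]).round(1))
    fit(near&(P[...,2]>100)&(P[...,2]<130),"wing")
    fit(near&(P[...,2]>112)&(P[...,2]<130),"wingtop")
    far=(np.hypot(P[...,0]-526,P[...,1]-384)<110)&(d>0)
    fit(far&(P[...,2]>66)&(P[...,2]<84),"yoke")
# two-view triangulation of pinpoint/visual centres
C=[pickle.load(open(f"c{i}.pkl","rb")) for i in (1,2)]
print(tri(ray(C[0],(325.2,189.5)),ray(C[1],(354,206))))
# wing ends
for a,b in [((333,163),(362,184)),((319,219),(347,233))]: print(tri(ray(C[0],a),ray(C[1],b)))
```

```text
1 wing 718 [528.5 384.3] ang 162.6 rect [529.1 384.7] [ 9.2 56.3] 72.6 z [101.8 115.4 119.2]
1 wingtop 438 [527.5 384.9] ang 162.5 rect [529.1 384.8] [ 9.1 56.3] 72.6 z [113.7 117.2 119.5]
1 yoke 4309 [527.1 381.8] ang 69.4 rect [529.5 384.6] [191.5  22.8] 69.4 z [71.4 73.7 79.8]
2 wing 613 [528.5 383.7] ang 162.5 rect [529.3 384.6] [ 9.3 57.1] 72.4 z [101.8 114.7 119.2]
2 wingtop 354 [527.8 384.5] ang 162.4 rect [529.3 384.7] [ 9.2 57.1] 72.7 z [113.3 117.2 119.5]
2 yoke 3416 [527.1 381.8] ang 69.3 rect [529.2 384.6] [191.3  22.7] 69.4 z [71.2 73.7 80. ]
(array([526.41751441, 383.99585971, 113.42828522]), np.float64(0.07993808855857575))
(array([502.4810752 , 389.74820628, 122.26406097]), np.float64(0.4030573135028557))
(array([553.90010354, 378.48512559, 111.86152257]), np.float64(1.3351703501991155))
```

Nut axis is at (529.2,384.6) and the wing top is at z≈119–120, which agrees with the text. The wing lies at -17.5° in the world and the press at -20.6°, so the nut angle is +3.1° (0.054 rad). Next I descend and grip.

Run:
```python
from h import *
env.movep([529.2,384.6,190],[180,0,162.5])
move_gripper(45)
s=env.sense(); print(s["time_s"],s["tool_pos"],s["tcp_rot"],s["contact_force"])
print(env.movel([529.2,384.6,116.5],speed=60,force_limit=12))
s=env.sense(); print(s["time_s"],s["tool_pos"],s["contact_force"])
move_gripper(2); env.sleep(.1)
s=env.sense(); print(s["time_s"],s["tool_pos"],s["tcp_rot"],s["contact_force"],s["torque"],s["width"],s["joint_positions"])
p,d=snapshot("wrist"); cv2.imwrite("pics/w3.png",p)
```

```text
6.5917 [529.27444653 384.55046495 190.60571232] [1.79964562e+02 3.11120984e-02 1.62507353e+02] [-0.18145339 -0.27142547 -0.08229843]
False
7.9667 [529.41801031 384.75399056 117.10206913] [ 0.14730939 -0.15651716 -0.06153275]
8.4833 [529.07548041 383.96071951 116.94622257] [-1.79914865e+02 -1.29763172e-02  1.62476383e+02] [-2.93120577 -3.93945459  3.25019134] [-0.60596562  0.44716179  0.0212743 ] 7.450041424890039 [ 3.27506663e+01  2.82025547e+01  6.63275519e+01 -4.45650910e-02
  8.55436661e+01 -3.97222349e+01]
```

View pics/w3.png

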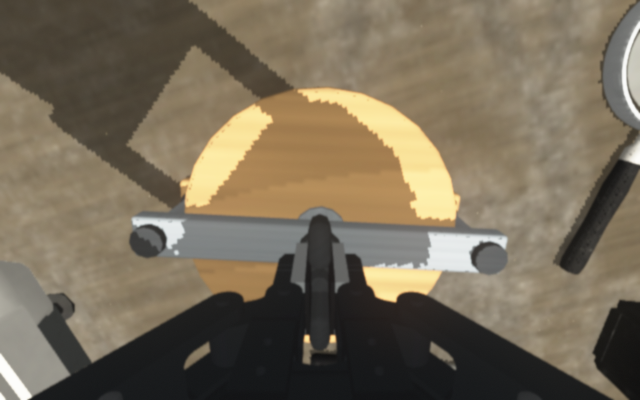

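The plate is held between the pads at (320,270), with low forces. I'll rock it and watch the torque for the jam.

```bash
cat > rock.py <<'E'
from h import *
POS=[529.2,384.4,116.5]; Z=-20.6
def to(a):   # a: nut angle deg
    env.movep(POS,[180,0,180+Z+a]); s=env.sense()
    ya=(s["tcp_rot"][2]-180-Z+180)%360-180
    print(f"cmd {a:.1f} yaw {ya:.1f} t {s['time_s']:.2f} Tz {s['torque'][2]:.2f} F {s['contact_force'].round(1)} w {s['width']:.2f}")
    return s["torque"][2]
def swing(start,sgn,base=0,lim=20,step=2.0):
    a=sgn*12; to(a)
    while abs(a)<lim-.01:
        a+=sgn*step; t=to(a)
        if abs(t-base)>0.6: print("jam at",a); break
    return a
E
python3 - <<'E'
from rock import *
swing(3,1)
c=cam("wrist"); p,d=snapshot("wrist"); cv2.imwrite("pics/w4.png",p)
E
```

```text
cmd 12.0 yaw 11.7 t 8.81 Tz -0.33 F [-4.1 -4.6  5.4] w 7.69
cmd 14.0 yaw 13.7 t 9.06 Tz -0.25 F [-4.7 -4.8  4.3] w 7.24
cmd 16.0 yaw 15.7 t 9.31 Tz -0.31 F [-4.4 -5.3  4. ] w 7.45
cmd 18.0 yaw 17.8 t 9.56 Tz -0.12 F [-3.7 -5.8  5. ] w 7.61
cmd 20.0 yaw 19.7 t 9.81 Tz -0.28 F [-3.6 -5.4  4.9] w 7.09
```

View pics/w4.png

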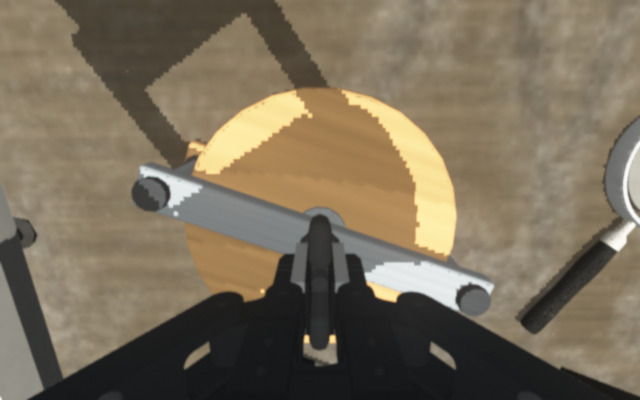

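The nut follows the gripper. I'll go slightly further to feel the jam, then swing back the other way.

Run:
```python
from rock import *
for a in (21.5,23):
    t=to(a)
    if abs(t)>.7: break
to(19)
to(-12);to(-16)
for a in (-18,-20,-21.5,-23):
    t=to(a)
    if abs(t)>.7: break
```

```text
cmd 21.5 yaw 21.2 t 10.11 Tz -0.75 F [-3.9 -5.   5.2] w 7.67
cmd 19.0 yaw 18.7 t 10.36 Tz -0.17 F [-4.4 -4.1  4.3] w 7.37
cmd -12.0 yaw -12.1 t 10.94 Tz 0.59 F [-2.5 -4.5  2.8] w 7.61
cmd -16.0 yaw -16.1 t 11.19 Tz 0.39 F [-2.1 -4.4  4. ] w 7.12
cmd -18.0 yaw -18.1 t 11.44 Tz 0.26 F [-3.  -3.8  4.2] w 7.17
cmd -20.0 yaw -20.1 t 11.69 Tz 0.40 F [-3.  -4.9  4.3] w 7.66
cmd -21.5 yaw -21.5 t 11.94 Tz 1.11 F [-3.1 -5.3  4.9] w 7.40
```

It jams clearly each way, at about +21° and -21°. Now the second pair of swings, then the third anticlockwise one through to 60° past the start (nut angle 63.1°).

Run:
```python
from rock import *
to(0);to(18);to(20)
if abs(to(21))<.6: to(22)
to(0);to(-18);to(-20)
if abs(to(-21))<.8: to(-22)
to(0);to(18);to(21);t=to(25);
p,d=snapshot("wrist"); cv2.imwrite("pics/w5.png",p)
```

```text
cmd 0.0 yaw -0.1 t 12.39 Tz 0.05 F [-3.5 -5.8  4.9] w 7.44
cmd 18.0 yaw 17.7 t 12.79 Tz -1.61 F [-4.1 -4.8  6.9] w 7.42
cmd 20.0 yaw 19.8 t 13.04 Tz -0.66 F [-5.4 -5.5  5.2] w 7.53
cmd 21.0 yaw 20.8 t 13.29 Tz -0.51 F [-4.5 -6.   6.6] w 7.32
cmd 22.0 yaw 21.8 t 13.54 Tz -0.31 F [-4.4 -5.6  7.1] w 7.39
cmd 0.0 yaw -0.1 t 14.00 Tz -0.04 F [-3.4 -4.9  5.3] w 7.55
cmd -18.0 yaw -17.9 t 14.40 Tz 1.82 F [-0.3 -6.8  3.3] w 7.90
cmd -20.0 yaw -20.0 t 14.65 Tz 1.32 F [-0.2 -6.   3.3] w 7.34
cmd -21.0 yaw -21.1 t 14.90 Tz 0.62 F [-0.8 -4.2  4.9] w 7.50
cmd -22.0 yaw -22.0 t 15.15 Tz 0.99 F [-1.6 -6.4  4.1] w 7.49
cmd 0.0 yaw -0.1 t 15.61 Tz -0.00 F [-3.3 -5.   5.1] w 7.28
cmd 18.0 yaw 17.7 t 16.01 Tz -1.91 F [-2.5 -4.4  6.1] w 7.09
cmd 21.0 yaw 20.7 t 16.26 Tz -1.66 F [-3.2 -5.   5.7] w 7.07
cmd 25.0 yaw 24.9 t 16.51 Tz 0.10 F [-2.8 -7.1  5.4] w 7.43
```

View pics/w5.png

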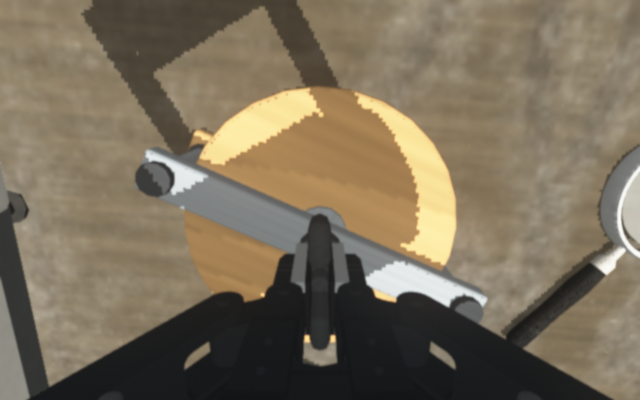

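Torque fell to about 0 at 25° with the plate still aligned with the jaws, so it seems free. Continuing.

Run:
```python
from rock import *
for a in (32,45,58,63.3): 
    if abs(to(a))>1.5: break
env.sleep(.2)
print(env.sense()["torque"])
p,d=snapshot("wrist"); cv2.imwrite("pics/w6.png",p)
```

```text
cmd 32.0 yaw 31.9 t 16.81 Tz 0.04 F [-2.9 -8.2  5. ] w 7.35
cmd 45.0 yaw 44.9 t 17.14 Tz 0.03 F [-1.9 -7.8  6.6] w 7.60
cmd 58.0 yaw 57.9 t 17.48 Tz 0.09 F [-2.3 -8.2  6. ] w 7.38
cmd 63.3 yaw 63.2 t 17.73 Tz 0.05 F [-2.8 -8.2  5.4] w 7.27
[-1.41295591  0.62721176  0.01025843]
```

View pics/w6.png

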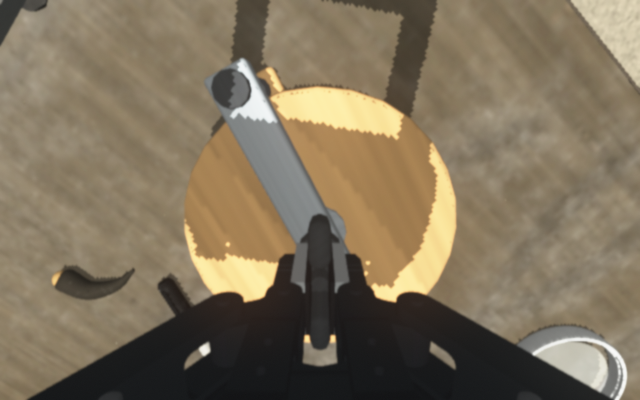

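The nut turned freely to 63°, and the plate is still upright between the jaws. I'll release, rise straight up and measure.

Run:
```python
from h import *
move_gripper(45); s=env.sense(); print(s["contact_force"],s["width"])
env.movel([529.2,384.4,270],speed=120)
env.sleep(.3)
c=cam("wrist"); p,d=snapshot("wrist"); cv2.imwrite("pics/w7.png",p)
v,u=np.mgrid[0:400,0:640]; f=f_of(c)
P=np.stack([(u-c["cx"])/f*d,(v-c["cy"])/f*d,d],-1)@rot(c).T+np.array(c["origin"])
near=(np.hypot(P[...,0]-529.2,P[...,1]-384.6)<110)&(d>0)
for n,lo,hi,rr in (("wing",100,130,40),("yoke",66,84,110)):
    m=near&(P[...,2]>lo)&(P[...,2]<hi)&(np.hypot(P[...,0]-529.2,P[...,1]-384.6)<rr)
    r=cv2.minAreaRect(P[m][:,:2].astype(np.float32)); V=np.linalg.eigh(np.cov(P[m][:,:2].T))[1]
    print(n,m.sum(),r,np.degrees(np.arctan2(V[1,1],V[0,1])))
p,d=snapshot("scene"); cv2.imwrite("pics/s7.png",p)
q=cv2.imread("pics/scene0.png"); z=lambda a:cv2.resize(a[235:315,180:270],None,fx=4,fy=4,interpolation=2)
cv2.imwrite("pics/sq.png",np.hstack([z(q),z(p)]))
s=env.sense();print(s["time_s"],s["contact_force"])
```

```text
[-0.04221189  0.68707819 -0.07827687] 45.01620276345899
wing 704 ((529.2462158203125, 384.5581970214844), (56.56150817871094, 8.708690643310547), 42.9091796875) -137.19882037335904
yoke 4100 ((529.3159790039062, 384.61590576171875), (191.77066040039062, 22.370479583740234), 69.4327163696289) 69.51821465541198
20.2583 [0.35431377 0.06921317 0.15484784]
```

View pics/w7.png

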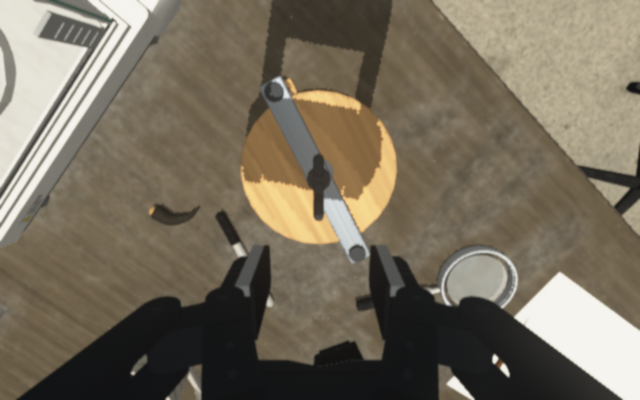

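View pics/sq.png

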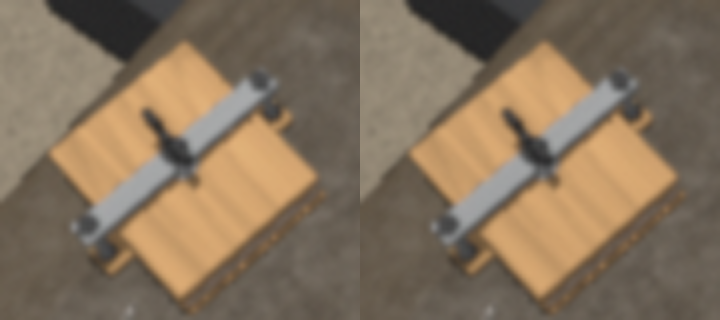

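The wing now lies at 42.8°, which is 60.3° from where it started at -17.5°. The square press looks unchanged, and the gripper is clear of everything.

Run:
```python
from h import *
workorder.close_job(); print(env.sense()["time_s"])
```

```text
the job is handed in; nothing more can be done
the job is handed in; nothing more can be done
```

The round press's wing nut is free, turned about 60° anticlockwise from where it stood, and released. The job is handed in; the last clock reading before that was 20.3 s.

- **Rocking:** I gripped the wings and rocked the nut anticlockwise, clockwise, anticlockwise and clockwise. It jammed at about ±21° by the gripper's angle, slightly past the stated 18–19.5°, probably from slip in the pads or an offset in my zero. On the third anticlockwise swing it went through with almost no torque.
- **Final angle:** The depth fit puts the wing at 42.8° in the world, against -17.5° at the start, a turn of 60.3°.
- **Square press:** Its nut looks the same in the before and after scene pictures. The gripper never went near it on the job.
- **Robot:** After release, the gripper rose about 150 mm above the nut, and the force reading was near zero.
- **Disagreements:** My first rough triangulation from the two fixed cameras missed by 20 mm, so I used the wrist-camera depth instead. The torque readings during the second round of swings (up to 1.9 N m) were higher than in the first.

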